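# Pack and wedge a carving blank tight

## Task

One of the two carving blanks lies against the fence of the holding jig; make it tight there for carving. Stand as many of the brown packers (one or both) as it takes, upright and right down on the bench, in the gap between the blank and the slanted cleat, close up against the blank; then slip the red wedge upright between them and the cleat, sloping face to the cleat, and push it down by feel until it jams and squeezes the blank firmly onto the fence, without ramming it. Finish still holding the wedge pressed down, and leave the spare blank, the gouge and the mallet where they are.

Things in the scene. Friction and masses are not known exactly. Their poses are not given: they have to be found in the camera images.
- fence: dark wooden fence bar fixed on the bench, 130 mm along its own x, 32 mm thick, 45 mm tall. Origin on the bench 100 mm in front of its inner face: the face that the blank meets is the plane y = +100 mm of this frame; z up
- cleat: dark wooden cleat fixed on the bench opposite the fence, its axes parallel to the fence's: 100 mm along own x, 55 tall, 45 thick. Its slanted face looks to own +y, toward the blank and the fence. Origin: on the bench, at the foot of the slanted face, middle of its length. The face leans away from the blank: 0.2 mm to -y for every mm of height
- long_blank: loose pale wooden carving blank, 150 mm long, 110 wide, 40 thick, 0.3 kg, rosette on top. Origin: on the underside, middle of the end that meets the fence; it runs 150 mm from there along own -y. Whichever blank lies at the fence (up to 1 mm of play) is the work, the other is the spare. In the jig it leaves 30 to 34 mm at bench level to the cleat
- short_blank: loose plywood-coloured carving blank, 132 mm long, 110 wide, 40 thick, 0.3 kg, rosette on top. Origin: on the underside, middle of the end that meets the fence; it runs 132 mm from there along own -y. Whichever blank lies at the fence (up to 1 mm of play) is the work, the other is the spare. In the jig it leaves 48 to 52 mm at bench level to the cleat
- packer1_mid (a point): one of two identical loose brown wooden packers, standing: body 60 (own x) x 18 (own y, the thickness) x 45 mm tall, with a grip tab 24 (x) x 9 (y) x 34 mm tall centred on top (79 mm in all, 45 g). Point: its centre, half-way up, 39.5 mm above its underside; z up
- packer2_mid (a point): one of two identical loose brown wooden packers, standing: body 60 (own x) x 18 (own y, the thickness) x 45 mm tall, with a grip tab 24 (x) x 9 (y) x 34 mm tall centred on top (79 mm in all, 45 g). Point: its centre, half-way up, 39.5 mm above its underside; z up
- wedge_mid (a point): loose red wedge on its thin end, 60 mm wide (x), body 62 tall, pale grip tab 24 (x) x 12 (y) x 35 tall on top. Point: half-way up, 48.5 mm above the foot, mid tab. Upright flat face 13 mm to own +y (in use toward the packers, like the cleat's +y); lower edge there rounded 5 mm; foot reaches 5 mm to -y, that face slopes out 0.2 mm per mm up, like the cleat. Jams with foot 2 to 25 mm above bench; on the bench it is loose
- gouge1: carving gouge with brown wooden handle and brass ferrule, 230 mm long, lying on the bench; leave alone. Origin on the bench under the middle of its handle, blade along own +x
- mallet: round dark wooden mallet standing on its head, 80 mm across, 210 mm tall; leave alone. Origin at the centre of its underside
Mind the look-alikes: they are no part of the job. Leave any green look-alike of the part that bears packer2_mid alone.

How it is judged:
By the outcome, as a careful person would: the job done as asked, in the order asked, and still so for the second after the job is handed in, while the arm keeps its last pose, push and grip.
It also fails if it takes over 64 s, if anything falls off the work surface, if the arm or the gripper's body presses on something with over 40 N, if the wrist force passes 120 N, or if a joint passes its speed limit or range.

## Robot

A 7-joint arm with a two-finger parallel gripper is mounted at the origin on the work surface. World frame = base frame: x ahead of the robot, y to its left, z up, the work surface at z = 0. Lengths are in m, angles in degrees, forces in N, time in s.
With the tool pointing down it reaches from about 0.4 to 0.875 m from the base axis. Payload 6.5 kg.
Tool frame: the origin (TCP) lies at the very end of the fingers, on their centre line; the grasp point (between the pads) lies 19 mm behind it; z points along the fingers, y is the line along which they close (so a half turn about z gives the same grasp; the last joint's range is limited). The gripper opens to 85 mm and grips with 20 to 120 N. Pads are 22 mm wide; open, the fingers measure 114 mm over their backs; the gripper's body (76 mm by 85 mm) begins 54 mm behind the grasp point. The pads swing forward as they close: fully open they stand 13 mm farther back than shut.
Start: joints at [62.212, 30.733, -0.252, 88.115, 0.149, 61.152, -4.079], TCP at [0.264, -0.594, 0.231] pointing down, gripper open.
Joint ranges: [-154.64, 154.64], [-21.42, 123.67], [-72.66, 72.17], [13.99, 137.28], [-74.86, 254.86], [10.95, 109.41], [-158.01, 158.01]. Speed limits (degrees/s): [136.94, 136.94, 180, 180, 180, 180, 180].

## Interface

Orientations are given as [roll, pitch, yaw] about the fixed x, y, z axes, in that order (R = Rz(yaw) Ry(pitch) Rx(roll)).
In Python, from bench import * gives the robot as it stands.
- The arm moves only by the tool apply_moves, never from a script. Its argument "plan" is one flat list of numbers, 7 for each row, row after row: the turn, a rotation vector about the tool's x, y, z normalised to -1 to 1, where 1 is 360 degrees, then the shift along the tool's x, y, z normalised to -1 to 1, where 1 is 12 cm, then the opening, from 0 (shut) to 1 (fully open). A call has 1 to 10 rows; each row is the pose to reach, as a shift and turn from the pose commanded when the call began, along the tool's axes at that moment, turning the shorter way round; what a row does not reach only later rows make up. A row lasts 1/8 s, in which the tool goes at most 62.5 mm and 10.7 degrees, less where a joint would pass 70% of its speed; a pose out of reach is approached as far as the arm can. A call with a number of a shift or a turn outside -1 to 1 is refused whole. A call with a gripper value outside its range is refused whole. The fingers move at their own pace and stop on an object; "squeeze" is the grip in N (left out, the last holds). Time passes only in rows, so rows that repeat a pose let the fingers close. It gives the time, the measured TCP pose, the force, the opening and the grip force at its end, in the units of the state.
- observe(): the state, without advancing time (a new reading comes with each control period).
- grab_frame(name): name is "scene" or "top" or "wrist"; returns the picture (384x512x3 uint8, red, green, blue); there is no depth.
- camera_info(name): a dict with "vfov" (degrees; the focal length in pixels is half the picture's height over the tangent of half this angle, whatever the lens; pixels are square), "cx", "cy" (the principal point, pixels), "k1" (the pictures are not rectified: a ray, as slopes to the right and down, at radius r is drawn at 1 + k1 r^2 times it, then the intrinsics apply), "R" (3x3) and "t" (3): a world point X has camera coordinates R X + t. Camera axes: x right, y down, z forward; pixel columns grow to the right and rows downward; lengths in m; the calibration is good to about 2 mm. A picture is of the moment at which its call begins: read the wrist's pose just before it. camera_info takes no time and is no camera call; for the wrist camera it gives the pose at the moment of the call.
- hand_in(): hands the job in; it is judged then, once.
The state is a dict: "clock": time; "qpos": joint angles; "qvel": joint speeds; "joint_torque": joint torques, N m; "tool_pos": TCP position; "tool_rot": TCP orientation; "contact_force": force on the tool from outside, world axes, zero at the start; "torque": the same for the moment, N m; "finger_gap": opening from 0.0 (shut) to 1.0 (fully open); "grasp_force": force on a finger pad.
Only numpy, scipy, OpenCV 4.12 (cv2) and the standard library are available. Lean on these libraries where they do the work, as an engineer would, in place of code of your own. Each camera call takes 0.05 s, during which the arm holds its last target. There are 200 camera calls.

## Working session

There is one attempt and no reset: what is moved stays moved. The work goes in short steps, Python scripts to look and compute and a tool call to move; the robot and the scene stay as the last step left them, time stands still between calls to the robot, and variables do not carry over. Pictures are saved under pics/ and viewed, at most 10 in all, crops included, and the job is handed in when it is done.

Besides the shell and the picture viewer there is one more tool, called by a JSON object that holds its "api" and its "payload", one argument or row to a line. apply_moves: Moves the arm, as the interface text tells. Scaled input: -1 to 1 covers 12 cm each way for a shift and 360 degrees each way for a turn. Its arguments: {"type":"object","properties":{"plan":{"type":"array"},"squeeze":{"type":"number"}},"required":["plan"]}

```bash
ls; mkdir -p pics; python3 - <<'E'
from bench import *
import cv2
print(observe())
for n in ("scene","top","wrist"):
    im=grab_frame(n); cv2.imwrite(f"pics/{n}0.png",im[:,:,::-1]); print(n,camera_info(n))
E
```

```text
pics
{'clock': 0.0, 'qpos': array([62.212971  , 30.77982947, -0.25299735, 88.17198135,  0.14888296,
       61.1505724 , -4.08214352]), 'qvel': array([ 0.13340205,  0.06466703,  0.06575689, -0.0403393 , -0.00078298,
        0.01577339, -0.05941156]), 'joint_torque': array([-3.87952186e-04, -5.83403671e+01,  1.04847897e+00, -2.59100479e+01,
        1.23248508e-02,  9.68246983e-03, -1.42647264e-05]), 'tool_pos': array([ 0.26402651, -0.59325975,  0.23037819]), 'tool_rot': array([-1.79898260e+02,  8.07136080e-03,  2.39943222e+01]), 'contact_force': array([0.32813313, 0.01306316, 0.19822527]), 'torque': array([ 0.01907128, -0.04517361, -0.02413407]), 'grasp_force': 0.0, 'finger_gap': 0.998334018877797}
scene {'vfov': 53.4206928033362, 'cx': 257.6248740650074, 'cy': 190.1774054411416, 'k1': -0.07005429304634854, 'R': array([[ 0.73812693,  0.67465146, -0.00374643],
       [ 0.55451548, -0.60983215, -0.56623081],
       [-0.38429314,  0.41587275, -0.82423822]]), 't': array([-0.43952776, -0.26996356,  1.24671602])}
top {'vfov': 47.205485645713615, 'cx': 253.11859872755616, 'cy': 197.56274473196657, 'k1': -0.05052952812474788, 'R': array([[-0.01748393, -0.99971059,  0.0165239 ],
       [-0.98934095,  0.01490835, -0.14485244],
       [ 0.14456418, -0.01888036, -0.98931528]]), 't': array([0.01366901, 0.60196689, 1.12924641])}
wrist {'vfov': 70.1142458631725, 'cx': 253.88865724802483, 'cy': 193.86775321758253, 'k1': -0.03398778443008106, 'R': array([[ 0.40605338, -0.91384828, -0.00140709],
       [-0.87527845, -0.3893572 ,  0.2868599 ],
       [-0.26269429, -0.11524884, -0.95797151]]), 't': array([-0.64950832, -0.03673323,  0.37926609])}
```

```bash
python3 - <<'E'
import cv2,numpy as np
a=[cv2.imread(f"pics/{n}0.png") for n in("scene","top")]
for n,i in zip(("scene","top"),a): cv2.imwrite(f"pics/{n}0b.png",cv2.resize(i,(800,600),interpolation=cv2.INTER_CUBIC))
E
```

```text
(no output)
```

View pics/scene0b.png

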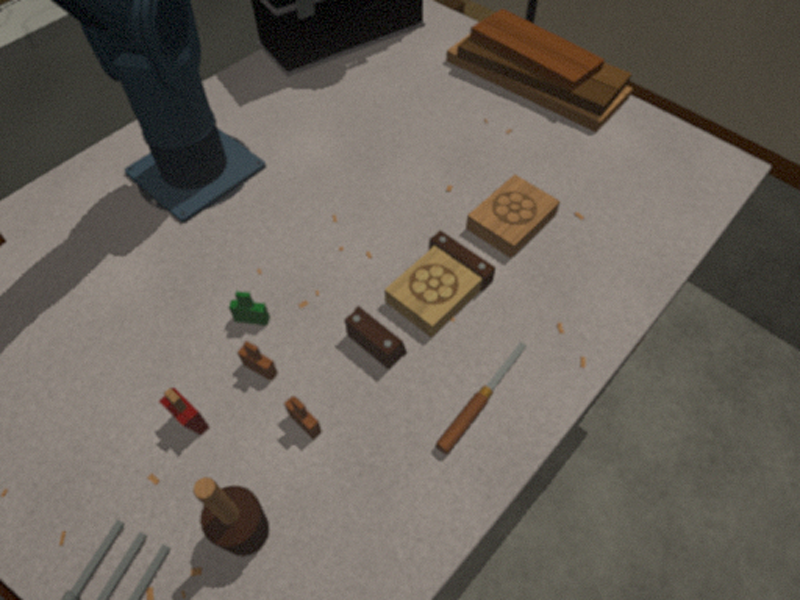

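View pics/top0b.png

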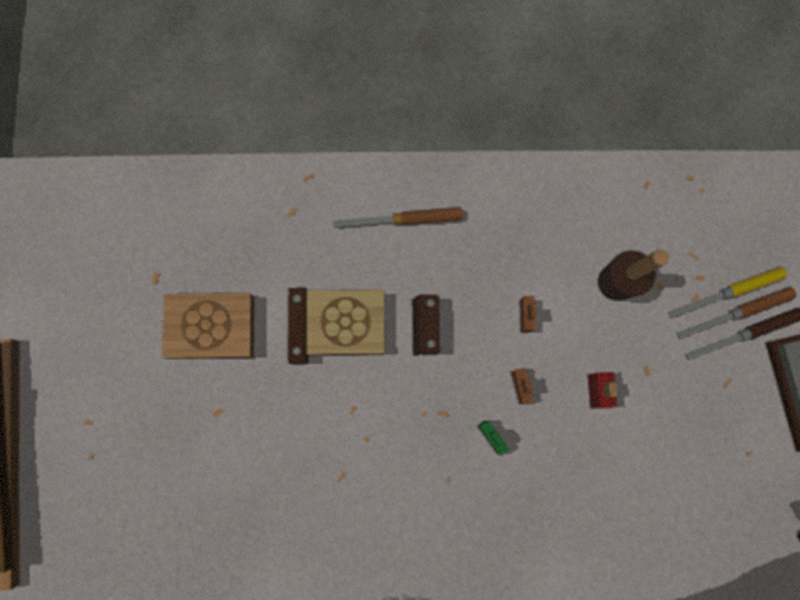

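The scene picture shows the pale blank lying at the fence (430,285 of 800x600), with the cleat at (375,335), packers at (257,360) and (302,417), the wedge at (183,410), and the green decoy at (249,308). The top picture shows the work at (345,322), about 78x65 px, which fits the short blank. The spare at (208,325) is about 90x65 px, which fits the long one. So both packers look necessary; I'll check that against the gap.

```bash
cat > h.py <<'E'
import numpy as np, cv2
from scipy.spatial.transform import Rotation as Ro
from bench import *
def rays(ci,uv):
    f=192/np.tan(np.radians(ci["vfov"]/2)); K=np.array([[f,0,ci["cx"]],[0,f,ci["cy"]],[0,0,1.]])
    p=cv2.undistortPoints(np.float64(uv).reshape(-1,1,2),K,np.array([ci["k1"],0,0,0,0.]))[:,0]
    return -ci["R"].T@ci["t"], np.c_[p,np.ones(len(p))]@ci["R"]
def plane(ci,uv,z):
    o,d=rays(ci,uv); return o+d*((z-o[2])/d[:,2])[:,None]
def pix(ci,X):
    f=192/np.tan(np.radians(ci["vfov"]/2)); K=np.array([[f,0,ci["cx"]],[0,f,ci["cy"]],[0,0,1.]])
    return cv2.projectPoints(np.float64(X).reshape(-1,1,3),cv2.Rodrigues(ci["R"])[0],ci["t"],K,np.array([ci["k1"],0,0,0,0.]))[0][:,0]
def blobs(m,amin=25):
    n,l,s,c=cv2.connectedComponentsWithStats(m.astype(np.uint8))
    return [(s[i],c[i],l==i) for i in range(1,n) if s[i][4]>=amin]
def go(pos,yaw,s=None):
    """print normalised turn and shift from measured pose to world pos, tool down with yaw"""
    s=s or observe(); R=Ro.from_euler("xyz",s["tool_rot"],degrees=True)
    T=min((Ro.from_euler("xyz",[180,0,yaw+k],degrees=True) for k in(0,180)),key=lambda T:(R.inv()*T).magnitude())
    print("turn",np.round((R.inv()*T).as_rotvec()/(2*np.pi),4),"shift",np.round(R.inv().apply(np.array(pos)-s["tool_pos"])/.12,4))
E
python3 - <<'E'
from h import *
im=cv2.imread("pics/top0.png"); ci=camera_info("top")
hsv=cv2.cvtColor(im,cv2.COLOR_BGR2HSV); H,S,V=[hsv[:,:,i].astype(int) for i in range(3)]
for nm,m in dict(brown=(S>90)&(H<22)&(V>30)&~((H<4)|(H>170)),red=((H<5)|(H>170))&(S>140),green=(H>45)&(H<80)&(S>120),dark=(V<62)&(S>50),pale=(S>60)&(V>95)&(H>10)&(H<30)).items():
    for s,c,l in blobs(m,40):
        if not(60<c[1]<300): continue
        ct=cv2.findContours(l.astype(np.uint8),0,1)[0][0]; r=cv2.minAreaRect(ct)
        z=.05
        print(nm,s[4],"c",np.round(c,1),"wh",np.round(r[1],1),"bgr",im[l].mean(0).astype(int),"P@.04",np.round(plane(ci,c,.04)[0],3), "box",np.round(plane(ci,cv2.boxPoints(r),.04)[:,:2],3).tolist() if nm in("dark","pale") else "")
E
```

```text
brown 330 c [273.9 138. ] wh [ 7.7 43.4] bgr [38 59 89] P@.04 [ 0.766 -0.056  0.04 ] box 
brown 644 c [406.8 173.2] wh [28.8 37.2] bgr [35 48 65] P@.04 [ 0.664 -0.418  0.04 ] box 
brown 2070 c [213.8 207.3] wh [47. 60.] bgr [ 61  89 108] P@.04 [0.578 0.109 0.04 ] box 
brown 272 c [491.  192.8] wh [ 7.8 36.3] bgr [35 55 86] P@.04 [ 0.606 -0.65   0.04 ] box 
brown 2311 c [132.7 208.2] wh [57. 40.] bgr [ 63  92 120] P@.04 [0.579 0.325 0.04 ] box 
brown 431 c [272.3 207.8] wh [37. 15.] bgr [26 33 49] P@.04 [ 0.574 -0.047  0.04 ] box 
brown 185 c [337.6 200.4] wh [21.  9.] bgr [37 57 86] P@.04 [ 0.592 -0.223  0.04 ] box 
brown 213 c [495.9 206.3] wh [ 6.9 33.6] bgr [22 32 49] P@.04 [ 0.568 -0.661  0.04 ] box 
brown 265 c [502.9 244.7] wh [67. 19.] bgr [21 30 46] P@.04 [ 0.464 -0.67   0.04 ] box 
brown 1192 c [  5.9 293.6] wh [ 11. 160.] bgr [29 43 57] P@.04 [0.358 0.656 0.04 ] box 
brown 197 c [334.4 246.7] wh [22.4  9.4] bgr [38 58 87] P@.04 [ 0.468 -0.209  0.04 ] box 
brown 89 c [389.8 248.9] wh [10.  9.] bgr [49 69 95] P@.04 [ 0.459 -0.357  0.04 ] box 
red 213 c [384.7 249.3] wh [21.2 
[... 1598 characters left out ...]
637  0.04 ] box [[0.638, -0.584], [0.673, -0.688], [0.649, -0.694], [0.615, -0.59]]
pale 1856 c [220.8 205.7] wh [40.3 49.7] bgr [ 75 110 127] P@.04 [0.582 0.09  0.04 ] box [[0.636, 0.159], [0.637, 0.025], [0.529, 0.024], [0.528, 0.156]]
pale 2090 c [131.4 207.9] wh [41. 55.] bgr [ 66  96 124] P@.04 [0.58  0.329 0.04 ] box [[0.635, 0.404], [0.632, 0.256], [0.522, 0.254], [0.524, 0.401]]
pale 43 c [334.6 240.8] wh [13.7  5.6] bgr [ 42  66 102] P@.04 [ 0.483 -0.21   0.04 ] box [[0.493, -0.197], [0.499, -0.211], [0.465, -0.224], [0.46, -0.21]]
pale 42 c [392.  248.9] wh [8. 4.] bgr [ 63  89 115] P@.04 [ 0.459 -0.364  0.04 ] box [[0.469, -0.359], [0.469, -0.37], [0.448, -0.368], [0.448, -0.357]]
```

```bash
python3 -c "
from h import *
go([.52,-.29,.25],90)"
```

```text
turn [-2.000e-04 -1.000e-04 -1.833e-01] shift [ 2.9763 -1.443  -0.1601]
```

{"api": "apply_moves", "payload": {
  "plan": [0, 0, -0.06, 1, -0.5, 0, 1, 0, 0, -0.06, 1, -0.5, 0, 1]
}}

```text
clock: 0.4
tool_pos: [0.3442, -0.4962, 0.231]
tool_rot: [-180.0, 0.0, 45.7]
contact_force: [1.2, -0.6, -0.1]
finger_gap: 0.999
grasp_force: 0.0
```

```bash
python3 -c "
from h import *
go([.52,-.29,.25],90)"
```

```text
turn [-0.     -0.     -0.1229] shift [ 2.2534 -0.1502 -0.1588]
```

{"api": "apply_moves", "payload": {
  "plan": [0, 0, -0.06, 1, -0.07, -0.1, 1, 0, 0, -0.06, 1, -0.07, -0.16, 1]
}}

```text
clock: 0.65
tool_pos: [0.4227, -0.4036, 0.2501]
tool_rot: [-179.9, -0.0, 67.4]
contact_force: [0.5, -1.9, -0.2]
finger_gap: 0.998
grasp_force: 0.0
```

{"api": "apply_moves", "payload": {
  "plan": [0, 0, -0.06, 1, 0.3, 0, 1, 0, 0, -0.063, 1, 0.3, 0, 1, 0, 0, -0.063, 1, 0.3, 0, 1]
}}

```text
clock: 1.02
tool_pos: [0.5057, -0.3032, 0.2506]
tool_rot: [179.9, -0.2, 90.3]
contact_force: [-0.5, -0.8, 0.1]
finger_gap: 1.004
grasp_force: 0.0
```

```bash
python3 -c "
from h import *
go([.52,-.29,.25],90)
c=camera_info('wrist'); im=grab_frame('wrist'); np.save('w1.npy',c,allow_pickle=True)
cv2.imwrite('pics/w1.png',im[:,:,::-1]);cv2.imwrite('pics/w1b.png',cv2.resize(im[:,:,::-1],(800,600),interpolation=cv2.INTER_CUBIC))"
```

```text
turn [ 0.0003 -0.0005  0.0009] shift [0.1093 0.1196 0.0053]
```

View pics/w1b.png

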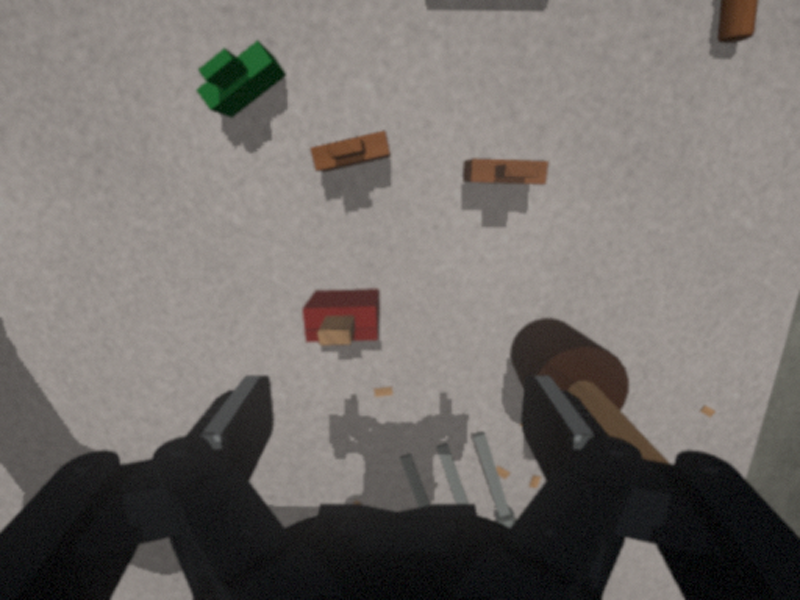

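The wrist picture (800x600) shows the packers at (350,150), yawed, and (506,171), nearly aligned. The wedge is at (342,316), with its tab at (337,330) and a dark +y face at (343,300). The mallet is at (570,370), to the right of the wedge. Next I'll measure these numerically.

```bash
python3 - <<'E'
from h import *
im=cv2.imread("pics/w1.png"); ci=np.load("w1.npy",allow_pickle=True).item()
print("cam",-ci["R"].T@ci["t"])
hsv=cv2.cvtColor(im,cv2.COLOR_BGR2HSV)
H,S,V=[hsv[:,:,i].astype(int) for i in range(3)]
br=(S>95)&(H>=3)&(H<20)&(V>45)
for (x0,x1,y0,y1) in ((190,260,75,115),(285,360,90,125)):
    m=np.zeros_like(br);m[y0:y1,x0:x1]=br[y0:y1,x0:x1]
    s,c,l=max(blobs(m),key=lambda b:b[0][4])
    r=cv2.minAreaRect(cv2.findContours(l.astype(np.uint8),0,1)[0][0]); B=plane(ci,cv2.boxPoints(r),.045)
    print("packer",s,np.round(r[1],1),"V pct",np.percentile(V[l],[10,50,90]),"c@.045",plane(ci,c,.045)[0],"box",np.round(B[:,:2],4).tolist())
red=((H<5)|(H>172))&(S>130)
s,c,l=max(blobs(red),key=lambda b:b[0][4]); print("wedge",s,c)
y0=s[1]; 
for col in (200,205,230,236):print(col,[(tuple(im[r,col])[::-1]) for r in range(s[1]-1,s[1]+s[3]+2,2)])
print("rows",s[1]-1,s[1]+s[3]+2)
# wedge edges under plane hypotheses
cx=232
for r in range(s[1],s[1]+s[3]+1,3): print(r,[np.round(plane(ci,(cx,r),z)[0,1],4) for z in (0,.062,.097)])
# enlarged crop
a=cv2.resize(im[70:225,180:370],None,fx=4,fy=3.8,interpolation=cv2.INTER_CUBIC); print(a.shape); cv2.imwrite("pics/w1c.png",a)
E
```

```text
cam [ 0.50554114 -0.23109479  0.39314812]
packer [199  84  50  25 742] [15.7 48. ] V pct [ 72. 116. 123.] c@.045 [ 0.46976836 -0.21160626  0.045     ] box [[0.4393, -0.209], [0.4958, -0.1969], [0.4999, -0.2144], [0.4427, -0.2268]]
packer [301 102  49  15 608] [14. 48.] V pct [ 87. 118. 123.] c@.045 [ 0.59268306 -0.22541241  0.045     ] box [[0.5631, -0.2174], [0.6216, -0.2168], [0.6232, -0.2333], [0.5639, -0.2338]]
wedge [195 195  46  23 594] [219.54208754 204.25084175]
200 [(np.uint8(80), np.uint8(47), np.uint8(44)), (np.uint8(86), np.uint8(47), np.uint8(44)), (np.uint8(116), np.uint8(51), np.uint8(48)), (np.uint8(115), np.uint8(49), np.uint8(47)), (np.uint8(119), np.uint8(54), np.uint8(50)), (np.uint8(118), np.uint8(49), np.uint8(48)), (np.uint8(113), np.uint8(47), np.uint8(41)), (np.uint8(116), np.uint8(49), np.uint8(47)), (np.uint8(102), np.uint8(47), np.uint8(44)), (np.uint8(106), np.uint8(47), np.uint8(44)), (np.uint8(110), np.uint8(48), np.uint8(45)), (np.uint8(110), np.uint8(48), np.uint8(45)), (np.uint8(127), np.uint8(91), np.uint8(86))]
205 [(np.uint8(79), np.uint8(44), np.
[... 1602 characters left out ...]
uint8(111), np.uint8(47), np.uint8(48)), (np.uint8(108), np.uint8(49), np.uint8(45)), (np.uint8(105), np.uint8(86), np.uint8(83))]
rows 194 220
195 [np.float64(-0.349), np.float64(-0.3304), np.float64(-0.3199)]
198 [np.float64(-0.3537), np.float64(-0.3344), np.float64(-0.3235)]
201 [np.float64(-0.3585), np.float64(-0.3384), np.float64(-0.3271)]
204 [np.float64(-0.3633), np.float64(-0.3424), np.float64(-0.3307)]
207 [np.float64(-0.3681), np.float64(-0.3465), np.float64(-0.3343)]
210 [np.float64(-0.3729), np.float64(-0.3505), np.float64(-0.3379)]
213 [np.float64(-0.3778), np.float64(-0.3546), np.float64(-0.3416)]
216 [np.float64(-0.3827), np.float64(-0.3588), np.float64(-0.3453)]
(589, 760, 3)
```

View pics/w1c.png

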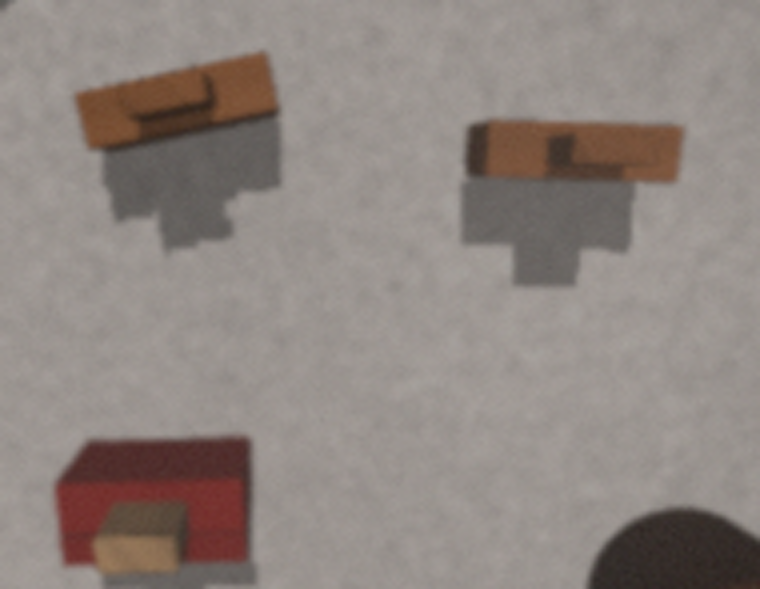

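The crop shows the wedge's dark +y face from (88,438) at the bench to (60,482) at the top, the same world y, so the upright face already looks to +y. The wedge top ends at row 562, with its tab top at (137,552). The packer tops are the quads (75,95)-(265,52)-(278,112)-(90,148) and (490,120)-(683,125)-(680,182)-(487,175).

```bash
python3 - <<'E'
from h import *
ci=np.load("w1.npy",allow_pickle=True).item()
def P(l,z): return plane(ci,np.array(l,float)/[4,3.8]+[180,70],z)
for n,l,z in (("A",[(75,95),(265,52),(278,112),(90,148)],.045),("B",[(490,120),(683,125),(680,182),(487,175)],.045),("Wtop",[(58,485),(249,479),(248,562),(65,565)],.062),("Wtab",[(94,538),(183,535),(180,570),(98,572)],.097)):
    q=P(l,z)[:,:2]; e=q[1]-q[0]; f=q[2]-q[3]
    print(n,np.round(q,4).tolist(),"c",q.mean(0).round(4),"len",np.linalg.norm(e).round(4),np.linalg.norm(f).round(4),"w",np.linalg.norm(q[3]-q[0]).round(4),np.linalg.norm(q[2]-q[1]).round(4),"yaw",[np.degrees(np.arctan2(v[1],v[0])).round(1) for v in(e,f)])
go([.5935,-.225,.10],90)
E
```

```text
A [[0.4394, -0.2099], [0.4967, -0.197], [0.5006, -0.2149], [0.4433, -0.2261]] c [ 0.47  -0.212] len 0.0587 0.0584 w 0.0166 0.0184 yaw [np.float64(12.7), np.float64(11.0)]
B [[0.5649, -0.2169], [0.6239, -0.2178], [0.6247, -0.2355], [0.5648, -0.2339]] c [ 0.5945 -0.226 ] len 0.059 0.0599 w 0.017 0.0177 yaw [np.float64(-0.9), np.float64(-1.5)]
Wtop [[0.4311, -0.3341], [0.4917, -0.3318], [0.4912, -0.3613], [0.4318, -0.3628]] c [ 0.4615 -0.3475] len 0.0607 0.0595 w 0.0286 0.0296 yaw [np.float64(2.2), np.float64(1.4)]
Wtab [[0.4484, -0.34], [0.4741, -0.3389], [0.4729, -0.3503], [0.4491, -0.3511]] c [ 0.4611 -0.3451] len 0.0257 0.0239 w 0.0111 0.0114 yaw [np.float64(2.4), np.float64(1.9)]
turn [ 0.     -0.0002  0.    ] shift [0.6802 0.7508 1.2533]
```

{"api": "apply_moves", "payload": {
  "plan": [0, 0, 0.003, 0.672, 0.759, 0.5, 0.7, 0, 0, 0.003, 0.672, 0.759, 1, 0.7, 0, 0, 0.003, 0.672, 0.759, 1, 0.7, 0, 0, 0.003, 0.672, 0.759, 1, 0.7]
}}

```text
clock: 1.58
tool_pos: [0.5916, -0.2275, 0.1265]
tool_rot: [-179.6, -0.2, 88.6]
contact_force: [-0.2, -0.5, 0.0]
finger_gap: 0.7
grasp_force: 0.0
```

```bash
python3 -c "
from h import *
s=observe();print(s['tool_pos'],s['tool_rot'])
go([.5945,-.226,.05],88.8)
c=camera_info('wrist'); im=grab_frame('wrist'); np.save('w2.npy',c,allow_pickle=True)
cv2.imwrite('pics/w2.png',im[:,:,::-1]);
s=observe();print(s['tool_pos'],s['tool_rot'])
print(pix(c,[[.5945,-.226,.079],[.5645,-.2254,.045],[.6245,-.2266,.045],s['tool_pos']]))
cv2.imwrite('pics/w2b.png',cv2.resize(im[150:384,130:400,::-1],None,fx=2.5,fy=2.5,interpolation=cv2.INTER_CUBIC))"
```

```text
[ 0.59163826 -0.22751795  0.12647789] [-1.79624820e+02 -1.60230707e-01  8.86385973e+01]
turn [-0.001  -0.0004 -0.0004] shift [0.0114 0.0277 0.6372]
[ 0.5921413  -0.22987167  0.12881627] [-1.79791932e+02 -2.12602180e-02  8.85243159e+01]
[[257.68334205 212.57241144]
 [222.53797055 198.81760395]
 [292.42507382 198.67139436]
 [254.19329627 249.55702472]]
```

View pics/w2b.png

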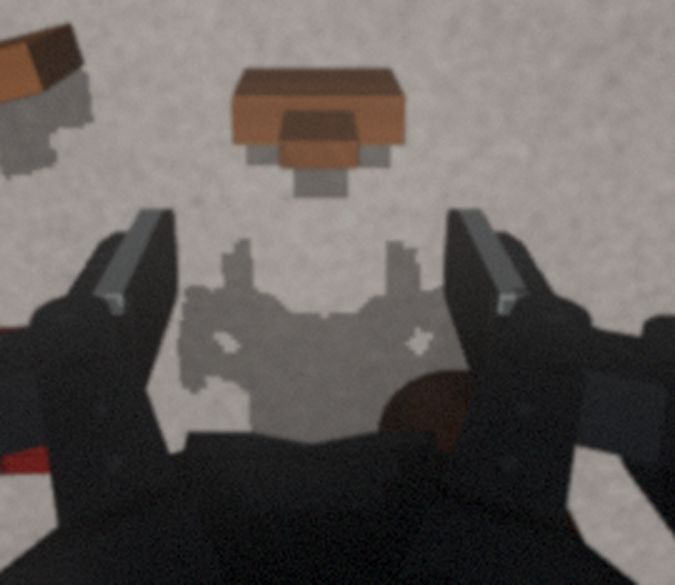

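The picture shows packer B straight ahead of the open fingers, with its tab top at crop (319,155), i.e. pixel (257.6,212). That is within a pixel of the prediction. Moving down to grasp it.

{"api": "apply_moves", "payload": {
  "plan": [0, 0, 0, 0.03, 0.02, 0.3, 0.7, 0, 0, 0, 0.03, 0.02, 0.657, 0.7, 0, 0, 0, 0.03, 0.02, 0.657, 0.7, 0, 0, 0, 0.03, 0.02, 0.657, 0.7]
}}

```text
clock: 2.12
tool_pos: [0.5969, -0.2278, 0.054]
tool_rot: [179.8, 0.1, 88.4]
contact_force: [0.3, -0.2, -0.2]
finger_gap: 0.698
grasp_force: 0.0
```

```bash
python3 -c "
from h import *
for i in range(2):
  grab_frame('top');s=observe();print(s['tool_pos'],s['tool_rot'],s['contact_force'])
"
```

```text
[ 0.59740842 -0.22751105  0.05435949] [1.79789588e+02 9.81066660e-02 8.84751511e+01] [-0.08020406 -0.12896714 -0.05328996]
[ 0.59746849 -0.22719479  0.05428406] [1.79787161e+02 8.92670160e-02 8.84972819e+01] [-0.26188758  0.03235274  0.46711748]
```

{"api": "apply_moves", "payload": {
  "plan": [0, 0, 0, 0.01, -0.024, 0.033, 0.7, 0, 0, 0, 0.01, -0.024, 0.033, 0.7, 0, 0, 0, 0.01, -0.024, 0.033, 0.4, 0, 0, 0, 0.01, -0.024, 0.033, 0, 0, 0, 0, 0.01, -0.024, 0.033, 0, 0, 0, 0, 0.01, -0.024, 0.033, 0, 0, 0, 0, 0.01, -0.024, 0.033, 0],
  "squeeze": 50
}}

```text
clock: 3.1
tool_pos: [0.5933, -0.2246, 0.0478]
tool_rot: [180.0, 0.0, 88.6]
contact_force: [0.4, -0.2, 0.7]
finger_gap: 0.271
grasp_force: 48.9
```

{"api": "apply_moves", "payload": {
  "plan": [0, 0, 0, 0, 0, -0.4, 0, 0, 0, 0, 0.1, 0, -0.9, 0, 0, 0, 0, 0.5, -0.06, -0.95, 0, 0, 0, 0, 1, -0.12, -0.95, 0]
}}

```text
clock: 3.6
tool_pos: [0.5822, -0.1046, 0.1629]
tool_rot: [179.9, 0.1, 88.4]
contact_force: [0.8, 1.2, -1.1]
finger_gap: 0.273
grasp_force: 49.2
```

{"api": "apply_moves", "payload": {
  "plan": [0, 0, 0, 0.3, 0, 0, 0, 0, 0, 0, 0.3, 0, 0, 0, 0, 0, 0, 0.3, 0, 0, 0, 0, 0, 0, 0.3, 0, 0, 0, 0, 0, 0, 0.3, 0, 0, 0]
}}

```text
clock: 4.22
tool_pos: [0.5826, -0.0696, 0.1615]
tool_rot: [-180.0, 0.0, 88.5]
contact_force: [-0.8, -0.3, -0.8]
finger_gap: 0.271
grasp_force: 49.2
```

```bash
python3 -c "
from h import *
c=camera_info('wrist'); im=grab_frame('wrist'); np.save('w3.npy',c,allow_pickle=True)
cv2.imwrite('pics/w3.png',im[:,:,::-1]);
s=observe();print(s['tool_pos'],s['tool_rot'],s['grasp_force'],-c['R'].T@c['t'])
cv2.imwrite('pics/w3b.png',cv2.resize(im[:,:,::-1],(800,600),interpolation=cv2.INTER_CUBIC))"
```

```text
[ 0.5825909  -0.06925453  0.1615417 ] [-1.79987527e+02  1.47382778e-02  8.84858495e+01] 49.18923318386078 [0.58510751 0.00306516 0.30383993]
```

View pics/w3b.png

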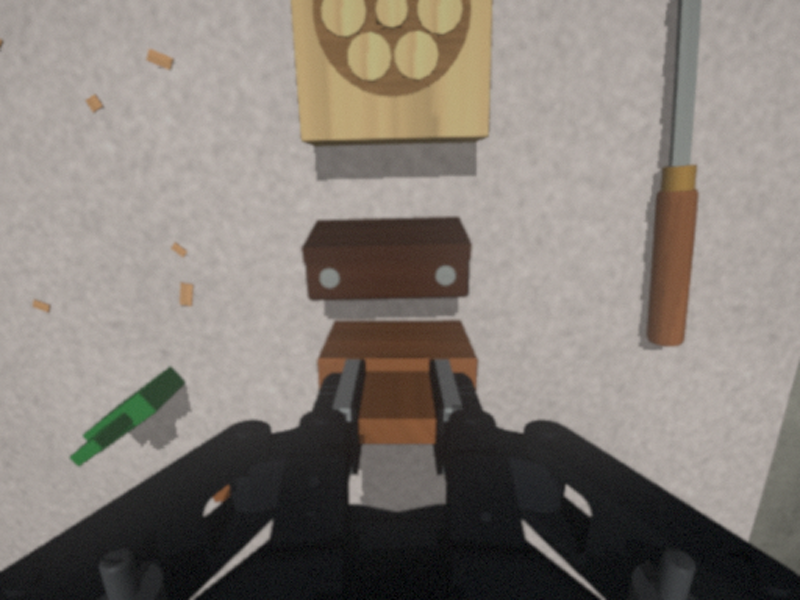

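The picture shows the packer hanging upright in the grip, its lower front edge at row 322 (800x600). The blank's near top edge runs (303,138)-(489,134). The cleat's foot edge runs (314,222)-(460,217), with its top edge near row 246. I'll fit these edges.

```bash
cat >> h.py <<'E'
def edge(g,p,q,hw=4,n=25):
    """refine line p-q (x,y px, roughly horizontal) to strongest vertical gradient; returns 2 end points"""
    xs=np.linspace(p[0],q[0],n); ys=[]
    gr=np.abs(cv2.Sobel(cv2.GaussianBlur(g,(0,0),.8),cv2.CV_64F,0,1))
    for x in xs:
        y0=p[1]+(q[1]-p[1])*(x-p[0])/(q[0]-p[0]); r=np.arange(int(y0-hw),int(y0+hw)+2)
        w=gr[r,int(round(x))]; k=int(np.clip(w.argmax(),1,len(w)-2)); d=w[k-1]-2*w[k]+w[k+1]
        ys.append(r[k]+(0.5*(w[k-1]-w[k+1])/d if d else 0))
    a=np.polyfit(xs,ys,1); e=np.abs(np.polyval(a,xs)-ys); ok=e<max(1,2*np.median(e)); a=np.polyfit(xs[ok],np.array(ys)[ok],1)
    return [(xs[0],np.polyval(a,xs[0])),(xs[-1],np.polyval(a,xs[-1]))]
E
python3 - <<'E'
from h import *
im=cv2.imread("pics/w3.png"); ci=np.load("w3.npy",allow_pickle=True).item(); k=1.5625
g=im.astype(float).mean(2)
for n,p,q,z in (("blank",(310,138),(482,134),.04),("cleatfoot",(322,221),(452,217),0),("cleattop",(315,248),(462,243),.055),("pk bottom",(345,322),(455,322),.1125),("pk top",(328,362),(352,362),.1575)):
    e=edge(g,np.array(p)/k,np.array(q)/k); P=plane(ci,e,z)[:,:2]; v=P[1]-P[0]
    print(n,np.round(e,1).tolist(),np.round(P,4).tolist(),"yaw",np.degrees(np.arctan2(v[1],v[0])).round(2), "y@.58",(P[0,1]+v[1]/v[0]*(.58-P[0,0])).round(4))
for n,u,z in(("blank",[(300.5,139),(489.5,134)],.04),("cleat",[(305,249),(470,243)],.055),("pkbot",[(336,322),(462,321)],.1125)):
    P=plane(ci,np.array(u)/k,z);print(n,"x ends",P[:,0].round(4),P[:,0].mean().round(4))
E
```

```text
blank [[198.4, 89.5], [308.5, 86.7]] [[0.535, 0.0246], [0.6349, 0.0241]] yaw -0.23 y@.58 0.0244
cleatfoot [[206.1, 140.5], [289.3, 138.4]] [[0.5315, -0.0252], [0.6227, -0.0255]] yaw -0.18 y@.58 -0.0254
cleattop [[201.6, 157.8], [295.7, 155.6]] [[0.5359, -0.0356], [0.6219, -0.036]] yaw -0.27 y@.58 -0.0358
pk bottom [[220.8, 205.4], [291.2, 204.9]] [[0.5586, -0.0624], [0.6106, -0.0634]] yaw -1.13 y@.58 -0.0628
pk top [[209.9, 228.7], [225.3, 229.0]] [[0.5576, -0.0611], [0.5665, -0.0615]] yaw -2.81 y@.58 -0.0622
blank x ends [0.5295 0.6392] 0.5843
cleat x ends [0.5299 0.6266] 0.5782
pkbot x ends [0.5543 0.614 ] 0.5841
```

{"api": "apply_moves", "payload": {
  "plan": [0, 0, -0.0025, 0.4, -0.02, 0, 0, 0, 0, -0.0025, 0.697, -0.02, 0, 0, 0, 0, -0.0025, 0.697, -0.02, 0.1, 0, 0, 0, -0.0025, 0.697, -0.02, 0.5, 0, 0, 0, -0.0025, 0.697, -0.02, 0.8, 0, 0, 0, -0.0025, 0.697, -0.02, 0.8, 0, 0, 0, -0.0025, 0.697, -0.02, 0.8, 0]
}}

```text
clock: 5.15
tool_pos: [0.5833, 0.0148, 0.0667]
tool_rot: [179.9, 0.0, 89.4]
contact_force: [-0.2, 0.4, 0.1]
finger_gap: 0.271
grasp_force: 49.2
```

```bash
python3 -c "
from h import *
c=camera_info('wrist'); im=grab_frame('wrist'); np.save('w4.npy',c,allow_pickle=True)
cv2.imwrite('pics/w4.png',im[:,:,::-1]);
s=observe();print(s['tool_pos'],s['tool_rot'],s['contact_force'])
print(pix(c,[[.552,.0244,.04],[.612,.0241,.04],s['tool_pos']]))
cv2.imwrite('pics/w4b.png',cv2.resize(im[120:300,150:360,::-1],None,fx=3.3,fy=3.3,interpolation=cv2.INTER_CUBIC))"
```

```text
[0.58370004 0.01499125 0.06725477] [ 1.79851166e+02 -3.10993517e-03  8.94259918e+01] [ 0.14274954  0.14129006 -1.22564327]
[[205.72274573 212.50250671]
 [296.78769969 211.98295011]
 [254.01410152 244.06053245]]
```

View pics/w4b.png

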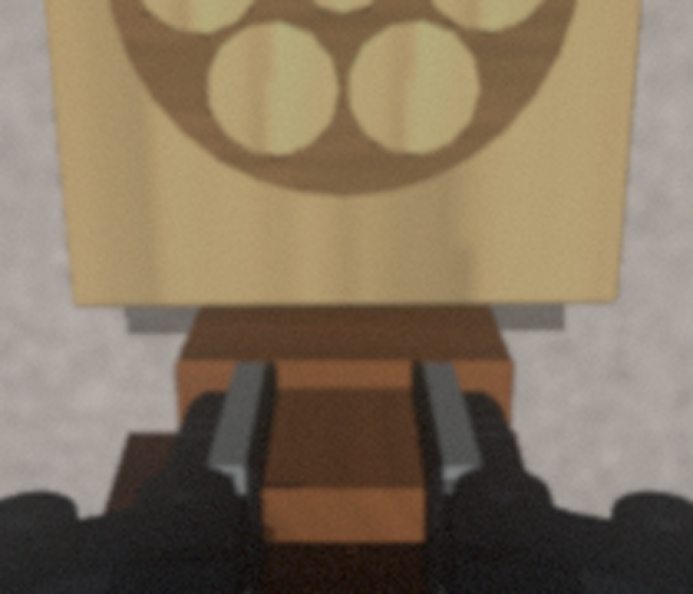

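The picture shows the blank's edge at crop row 303 (pixel row 211.8, as predicted) and the packer square to it, a couple of mm in front. Lowering it.

{"api": "apply_moves", "payload": {
  "plan": [0, 0, 0, 0, 0, 0.1, 0, 0, 0, 0, 0, 0, 0.14, 0, 0, 0, 0, 0, 0, 0.15, 0, 0, 0, 0, 0, 0, 0.16, 0, 0, 0, 0, 0, 0, 0.16, 0]
}}

```text
clock: 5.82
tool_pos: [0.5821, 0.0153, 0.0476]
tool_rot: [-180.0, 0.0, 89.5]
contact_force: [-4.0, -0.4, 12.7]
finger_gap: 0.266
grasp_force: 50.7
```

{"api": "apply_moves", "payload": {
  "plan": [0, 0, 0, 0, 0, -0.008, 0, 0, 0, 0, 0.01, 0, -0.008, 0, 0, 0, 0, 0.02, 0, -0.008, 0, 0, 0, 0, 0.02, 0, -0.008, 0]
}}

```text
clock: 6.32
tool_pos: [0.5828, 0.0166, 0.0477]
tool_rot: [180.0, 0.1, 89.4]
contact_force: [-0.3, -3.3, 5.1]
finger_gap: 0.265
grasp_force: 49.9
```

{"api": "apply_moves", "payload": {
  "plan": [0, 0, 0, 0.006, 0, 0, 0, 0, 0, 0, 0.012, 0, 0, 0, 0, 0, 0, 0.012, 0, 0, 0]
}}

```text
clock: 6.7
tool_pos: [0.5827, 0.0166, 0.0477]
tool_rot: [180.0, 0.2, 89.4]
contact_force: [-0.6, -7.6, 6.0]
finger_gap: 0.272
grasp_force: 50.0
```

{"api": "apply_moves", "payload": {
  "plan": [0, 0, 0, -0.012, 0, 0.01, 0, 0, 0, 0, -0.012, 0, 0.01, 0.3, 0, 0, 0, -0.012, 0, 0.01, 0.5, 0, 0, 0, -0.012, 0, 0.005, 0.7, 0, 0, 0, -0.012, 0, 0, 0.7, 0, 0, 0, -0.012, 0, -0.3, 0.7, 0, 0, 0, -0.1, -0.1, -0.8, 0.7, 0, 0, 0, -0.5, -0.5, -0.9, 0.7, 0, 0, 0, -1, -0.6, -0.9, 0.7]
}}

```text
clock: 7.82
tool_pos: [0.5093, -0.0956, 0.1567]
tool_rot: [179.9, 0.0, 89.7]
contact_force: [2.7, -1.2, -1.1]
finger_gap: 0.697
grasp_force: 0.0
```

```bash
python3 -c "
from h import *
for i in range(4): im=grab_frame('top')
cv2.imwrite('pics/t5.png',im[:,:,::-1])
go([.470,-.212,.12],90+11.8)
s=observe();print(s['tool_pos'],s['tool_rot'])
"
```

```text
turn [ 0.      0.0001 -0.0348] shift [-0.9571 -0.3216  0.2962]
[ 0.51003245 -0.09763448  0.1555111 ] [1.79987019e+02 2.12782209e-02 8.92755739e+01]
```

{"api": "apply_moves", "payload": {
  "plan": [0, 0, -0.018, -0.5, -0.15, 0, 0.7, 0, 0, -0.035, -0.957, -0.322, 0.1, 0.7, 0, 0, -0.035, -0.957, -0.322, 0.3, 0.7, 0, 0, -0.035, -0.957, -0.322, 0.3, 0.7, 0, 0, -0.035, -0.957, -0.322, 0.3, 0.7, 0, 0, -0.035, -0.957, -0.322, 0.3, 0.7]
}}

```text
clock: 8.78
tool_pos: [0.4719, -0.2095, 0.1202]
tool_rot: [179.9, 0.0, 102.2]
contact_force: [-0.5, -0.6, 0.2]
finger_gap: 0.701
grasp_force: 0.0
```

```bash
python3 -c "
from h import *
c=camera_info('wrist'); im=grab_frame('wrist'); s=observe();print(s['tool_pos'],s['tool_rot'])
cv2.imwrite('pics/w6.png',im[:,:,::-1])
hsv=cv2.cvtColor(im,cv2.COLOR_RGB2HSV);H,S,V=[hsv[:,:,i].astype(int) for i in range(3)]
m=(S>95)&(H>=3)&(H<20)&(V>100)   # bright top faces only
for st,ce,l in blobs(m,80):
    r=cv2.minAreaRect(cv2.findContours(l.astype(np.uint8),0,1)[0][0]); print(st,ce.round(1),plane(c,ce,.079)[0,:2].round(4),np.round(r[1],1),round(r[2],1))
print('pred tab',pix(c,[[.470,-.212,.079]]), 'corners',pix(c,[[.470+a*.979-b*.204,-.212+a*.204+b*.979,.079] for a in(-.012,.012) for b in(-.0045,.0045)]).round(1).tolist())
go([.470,-.212,.049],101.8)
cv2.imwrite('pics/w6b.png',cv2.resize(im[150:300,150:360,::-1],None,fx=3.3,fy=3.3,interpolation=cv2.INTER_CUBIC))
"
```

```text
[ 0.47168137 -0.20975218  0.12018294] [1.79924834e+02 3.53102462e-02 1.02178570e+02]
[227  21  15  22 187] [233.9  31. ] [ 0.4352 -0.0949] [ 9.5 20.2] 21.8
[ 215  193   70   31 1321] [249.9 205.4] [ 0.4675 -0.2011] [30. 69.] 90.0
pred tab [[250.14945568 220.07396382]] corners [[233.6, 225.7], [233.4, 214.1], [266.7, 225.9], [266.9, 214.3]]
turn [0.0002 0.0001 0.0011] shift [-0.015  -0.0184  0.5932]
```

View pics/w6b.png

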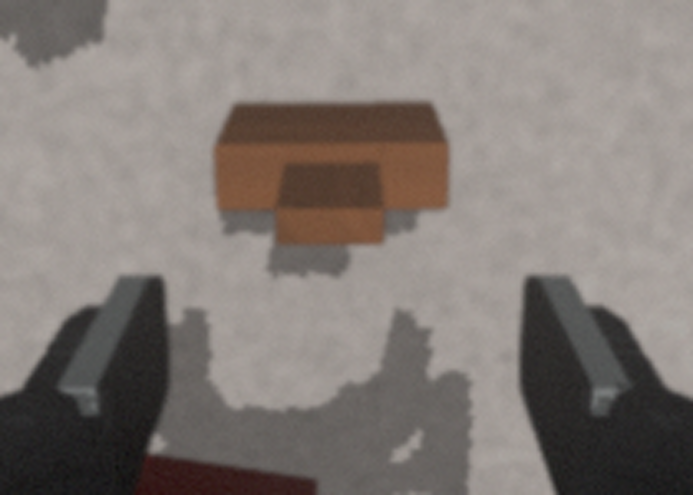

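The picture shows packer A square between the fingers, with its tab top at crop (330,226), i.e. pixel (250,218.5). That is about 1 mm nearer +y than predicted. Moving down to grasp it.

{"api": "apply_moves", "payload": {
  "plan": [0, 0, 0, -0.007, -0.018, 0.35, 0.7, 0, 0, 0, -0.007, -0.018, 0.55, 0.7, 0, 0, 0, -0.007, -0.018, 0.593, 0.7, 0, 0, 0, -0.007, -0.018, 0.593, 0.5, 0, 0, 0, -0.007, -0.018, 0.593, 0.2, 0, 0, 0, -0.007, -0.018, 0.593, 0, 0, 0, 0, -0.007, -0.018, 0.593, 0, 0, 0, 0, -0.007, -0.018, 0.593, 0],
  "squeeze": 50
}}

```text
clock: 9.82
tool_pos: [0.4696, -0.2122, 0.0494]
tool_rot: [179.9, 0.1, 102.1]
contact_force: [-1.3, 0.3, 6.0]
finger_gap: 0.268
grasp_force: 49.3
```

```bash
python3 -c "
from h import *
go([.583,-.07,.16],89.6+.5)
"
```

```text
turn [0.0003 0.0002 0.0332] shift [ 0.9603  1.1732 -0.9206]
```

{"api": "apply_moves", "payload": {
  "plan": [0, 0, 0, 0, 0, -0.4, 0, 0, 0, 0.01, 0.1, 0.1, -0.92, 0, 0, 0, 0.034, 0.5, 0.6, -0.92, 0, 0, 0, 0.034, 0.9, 1, -0.92, 0, 0, 0, 0.034, 0.95, 1, -0.92, 0]
}}

```text
clock: 10.45
tool_pos: [0.5644, -0.0708, 0.1597]
tool_rot: [179.8, -0.1, 90.1]
contact_force: [-0.1, -0.4, -0.3]
finger_gap: 0.266
grasp_force: 49.2
```

```bash
python3 -c "
from h import *
go([.583,-.07,.16],89.9)
"
```

```text
turn [ 0.0005 -0.0003  0.0005] shift [ 0.0067  0.155  -0.0023]
```

{"api": "apply_moves", "payload": {
  "plan": [0, 0, 0, 0, 0.155, 0, 0, 0, 0, 0, 0, 0.155, 0, 0, 0, 0, 0, 0, 0.155, 0, 0, 0, 0, 0, 0, 0.155, 0, 0]
}}

```text
clock: 10.95
tool_pos: [0.58, -0.076, 0.1586]
tool_rot: [-180.0, 0.0, 89.8]
contact_force: [0.8, -0.5, -0.4]
finger_gap: 0.269
grasp_force: 49.2
```

```bash
python3 -c "
from h import *
c=camera_info('wrist'); im=grab_frame('wrist'); np.save('w7.npy',c,allow_pickle=True)
cv2.imwrite('pics/w7.png',im[:,:,::-1]);
s=observe();print(s['tool_pos'],s['tool_rot'])
cv2.imwrite('pics/w7b.png',cv2.resize(im[70:270,170:330,::-1],None,fx=4,fy=3,interpolation=cv2.INTER_CUBIC))"
```

```text
[ 0.58015307 -0.07593018  0.15864479] [-1.79974800e+02  1.41451149e-02  8.97821248e+01]
```

View pics/w7b.png

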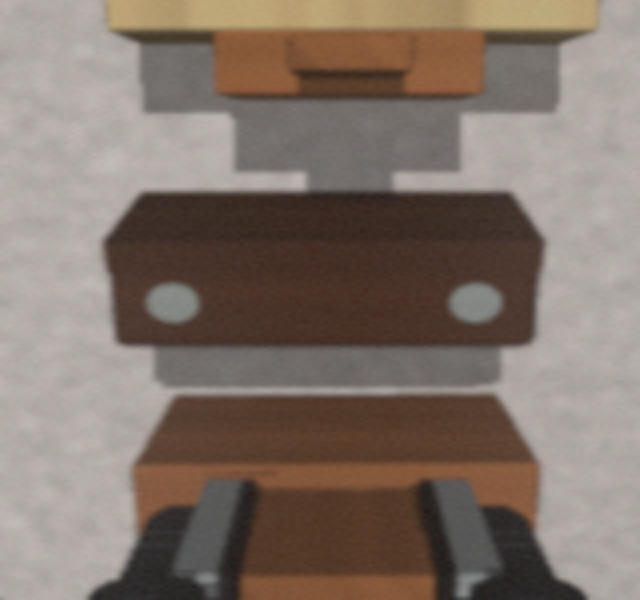

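The crop shows packer B standing upright and tight against the blank, its near top edge at crop row 95 (pixel row 101.7). The cleat's foot is at row 192. Packer A hangs level in the grip, with its lower front edge at row 395. Computing offsets.

```bash
python3 - <<'E'
from h import *
im=cv2.imread("pics/w7.png"); ci=np.load("w7.npy",allow_pickle=True).item()
g=im.astype(float).mean(2)
f=lambda x,y:(170+x/4,70+y/3)
for n,p,q,z in (("blank",f(130,32),f(205,32),.04),("pk1 back",f(235,96),f(470,96),.045),("cleatfoot",f(155,193),f(500,193),0),("cleattop",f(125,243),f(520,243),.055),("pk2 bottom",f(185,395),f(490,395),.1092),("pk2 top",f(145,463),f(190,463),.1542)):
    e=edge(g,p,q,3); P=plane(ci,e,z)[:,:2]; v=P[1]-P[0]
    print(n,np.round(P,4).tolist(),"yaw",np.degrees(np.arctan2(v[1],v[0])).round(2), "y@.58",(P[0,1]+v[1]/v[0]*(.58-P[0,0])).round(4))
for n,u,z in(("pk1",[f(222,96),f(484,96)],.045),("pk2",[f(172,396),f(497,396)],.1092)): print(n,plane(ci,u,z)[:,0].round(4))
E
```

```text
blank [[0.5349, 0.0251], [0.5516, 0.025]] yaw -0.58 y@.58 0.0247
pk1 back [[0.5582, 0.0048], [0.6105, 0.0043]] yaw -0.5 y@.58 0.0046
cleatfoot [[0.5316, -0.0251], [0.6247, -0.0255]] yaw -0.25 y@.58 -0.0253
cleattop [[0.5332, -0.0358], [0.6217, -0.0358]] yaw -0.01 y@.58 -0.0358
pk2 bottom [[0.5526, -0.0665], [0.6088, -0.0664]] yaw 0.04 y@.58 -0.0664
pk2 top [[0.5528, -0.0656], [0.5593, -0.0656]] yaw 0.04 y@.58 -0.0656
pk1 [0.5553 0.6136]
pk2 [0.5501 0.6101]
```

{"api": "apply_moves", "payload": {
  "plan": [0, 0, 0.001, 0.3, 0.02, 0, 0, 0, 0, 0.001, 0.577, 0.02, 0, 0, 0, 0, 0.001, 0.577, 0.02, 0, 0, 0, 0, 0.001, 0.577, 0.02, 0.3, 0, 0, 0, 0.001, 0.577, 0.02, 0.6, 0, 0, 0, 0.001, 0.577, 0.02, 0.8, 0, 0, 0, 0.001, 0.577, 0.02, 0.8, 0, 0, 0, 0.001, 0.577, 0.02, 0.8, 0]
}}

```text
clock: 12.0
tool_pos: [0.5841, -0.0067, 0.0636]
tool_rot: [179.9, 0.0, 89.4]
contact_force: [0.0, -1.4, -0.5]
finger_gap: 0.27
grasp_force: 49.2
```

{"api": "apply_moves", "payload": {
  "plan": [0, 0, 0, 0, 0, 0.08, 0, 0, 0, 0, 0, 0, 0.11, 0, 0, 0, 0, 0, 0, 0.125, 0, 0, 0, 0, 0, 0, 0.135, 0, 0, 0, 0, 0, 0, 0.135, 0]
}}

```text
clock: 12.62
tool_pos: [0.5835, -0.0062, 0.0494]
tool_rot: [180.0, 0.1, 89.5]
contact_force: [-10.7, -1.6, 29.4]
finger_gap: 0.268
grasp_force: 52.8
```

{"api": "apply_moves", "payload": {
  "plan": [0, 0, 0, 0, 0, -0.013, 0, 0, 0, 0, 0.015, 0, -0.013, 0, 0, 0, 0, 0.025, 0, -0.013, 0, 0, 0, 0, 0.035, 0, -0.013, 0, 0, 0, 0, 0.035, 0, -0.013, 0]
}}

```text
clock: 13.25
tool_pos: [0.5841, -0.0042, 0.0495]
tool_rot: [179.9, 0.2, 89.4]
contact_force: [-3.4, -4.8, 13.5]
finger_gap: 0.268
grasp_force: 50.9
```

{"api": "apply_moves", "payload": {
  "plan": [0, 0, 0, 0.01, 0, -0.008, 0, 0, 0, 0, 0.02, 0, -0.008, 0, 0, 0, 0, 0.02, 0, -0.008, 0, 0, 0, 0, 0.02, 0, -0.008, 0]
}}

```text
clock: 13.75
tool_pos: [0.5842, -0.0035, 0.0496]
tool_rot: [179.9, 0.3, 89.3]
contact_force: [-0.4, -7.6, 4.4]
finger_gap: 0.272
grasp_force: 49.9
```

{"api": "apply_moves", "payload": {
  "plan": [0, 0, 0, 0.01, 0, 0, 0, 0, 0, 0, 0.02, 0, 0, 0, 0, 0, 0, 0.02, 0, 0, 0]
}}

```text
clock: 14.12
tool_pos: [0.5842, -0.0033, 0.0496]
tool_rot: [180.0, 0.4, 89.3]
contact_force: [-0.6, -11.9, 5.1]
finger_gap: 0.275
grasp_force: 50.0
```

{"api": "apply_moves", "payload": {
  "plan": [0, 0, 0, -0.032, 0, 0.01, 0, 0, 0, 0, -0.032, 0, 0.01, 0.3, 0, 0, 0, -0.032, 0, 0.01, 0.5, 0, 0, 0, -0.032, 0, 0.005, 0.7, 0, 0, 0, -0.032, 0, 0, 0.7, 0, 0, 0, -0.032, 0, -0.3, 0.7, 0, 0, 0, -0.1, -0.1, -0.8, 0.7, 0, 0, 0, -0.5, -0.4, -1, 0.7, 0, 0, 0, -1, -0.6, -1, 0.7]
}}

```text
clock: 15.25
tool_pos: [0.5125, -0.1128, 0.1711]
tool_rot: [179.8, 0.0, 89.7]
contact_force: [0.1, -1.5, 0.2]
finger_gap: 0.705
grasp_force: 0.0
```

{"api": "apply_moves", "payload": {
  "plan": [0, 0, 0, -0.5, -0.2, 0, 0.7, 0, 0, -0.007, -1, -0.42, 0, 0.7]
}}

```text
clock: 15.5
tool_pos: [0.4618, -0.2293, 0.1692]
tool_rot: [180.0, 0.0, 92.1]
contact_force: [1.3, -0.3, 0.2]
finger_gap: 0.7
grasp_force: 0.0
```

```bash
python3 -c "
from h import *
go([.4612,-.3453,.15],92)
"
```

```text
turn [0.0001 0.0001 0.0002] shift [-0.9658 -0.0401  0.1606]
```

{"api": "apply_moves", "payload": {
  "plan": [0, 0, 0, -0.5, -0.02, 0.1, 0.7, 0, 0, 0, -0.9, -0.02, 0.16, 0.7, 0, 0, 0, -0.9, -0.02, 0.16, 0.7, 0, 0, 0, -0.9, -0.02, 0.16, 0.7, 0, 0, 0, -0.9, -0.02, 0.16, 0.7]
}}

```text
clock: 16.12
tool_pos: [0.4645, -0.3338, 0.1499]
tool_rot: [180.0, -0.0, 92.1]
contact_force: [0.0, 0.2, 0.1]
finger_gap: 0.694
grasp_force: 0.0
```

```bash
python3 - <<'E'
from h import *
c=camera_info('wrist'); im=grab_frame('wrist'); s=observe();print(s['tool_pos'],s['tool_rot'])
cv2.imwrite('pics/w8.png',im[:,:,::-1])
hsv=cv2.cvtColor(im,cv2.COLOR_RGB2HSV);H,S,V=[hsv[:,:,i].astype(int) for i in range(3)]
pr=pix(c,[[.4612,-.3453,.097]])[0]; print("pred",pr)
m=(S>60)&(S<150)&(H>8)&(H<22)&(V>115)
for st,ce,l in blobs(m,60):
    r=cv2.minAreaRect(cv2.findContours(l.astype(np.uint8),0,1)[0][0]); e=cv2.boxPoints(r); P=plane(c,e,.097)[:,:2]
    print(st,ce.round(1),plane(c,ce,.097)[0,:2].round(4),np.round(P,4).tolist())
m=((H<5)|(H>172))&(S>130)
for st,ce,l in blobs(m,200):
    top=l&(V>95); ys,xs=np.nonzero(top); print("red",st,"top cols",xs.min(),xs.max(),"rows",ys.min(),ys.max())
    r0=[np.nonzero(top[:,x])[0].min() for x in range(xs.min()+5,xs.max()-5)]
    a=np.polyfit(np.arange(xs.min()+5,xs.max()-5),r0,1); e=[(x,np.polyval(a,x)) for x in(xs.min()+5,xs.max()-6)]
    P=plane(c,e,.062);v=P[1]-P[0];print("front top edge",P[:,:2].round(4).tolist(),"yaw",np.degrees(np.arctan2(v[1],v[0])))
go([.4612,-.3453,.07],92)
E
```

```text
[ 0.46447037 -0.33403203  0.14995256] [ 1.79982721e+02 -2.02303377e-02  9.21302224e+01]
pred [248.67822032 225.68814203]
[232 218  30  15 439] [246.3 225. ] [ 0.4594 -0.3448] [[0.4482, -0.3394], [0.4704, -0.3386], [0.4709, -0.3503], [0.4484, -0.3511]]
red [ 216  188   65   38 1338] top cols 216 280 rows 196 225
front top edge [[0.4358, -0.333], [0.4824, -0.3313]] yaw 2.105636390026282
turn [ 0.     -0.0001  0.0004] shift [-0.0931 -0.0309  0.6662]
```

{"api": "apply_moves", "payload": {
  "plan": [0, 0, 0, -0.09, -0.043, 0.2, 0.7, 0, 0, 0, -0.09, -0.043, 0.5, 0.7, 0, 0, 0, -0.09, -0.043, 0.683, 0.7, 0, 0, 0, -0.09, -0.043, 0.683, 0.7, 0, 0, 0, -0.09, -0.043, 0.683, 0.4, 0, 0, 0, -0.09, -0.043, 0.683, 0, 0, 0, 0, -0.09, -0.043, 0.683, 0, 0, 0, 0, -0.09, -0.043, 0.683, 0, 0, 0, 0, -0.09, -0.043, 0.683, 0],
  "squeeze": 80
}}

```text
clock: 17.3
tool_pos: [0.46, -0.3472, 0.0692]
tool_rot: [179.9, 0.1, 92.0]
contact_force: [-0.4, 0.9, 6.9]
finger_gap: 0.262
grasp_force: 78.8
```

{"api": "apply_moves", "payload": {
  "plan": [0, 0, 0, 0, 0, -0.4, 0, 0, 0, 0, 0.1, 0.05, -0.85, 0, 0, 0, 0.007, 0.5, 0.3, -0.9, 0, 0, 0, 0.007, 1, 0.6, -0.9, 0]
}}

```text
clock: 17.8
tool_pos: [0.5244, -0.2308, 0.1775]
tool_rot: [179.8, 0.1, 89.3]
contact_force: [1.7, -0.2, -1.1]
finger_gap: 0.266
grasp_force: 78.6
```

{"api": "apply_moves", "payload": {
  "plan": [0, 0, 0, 0.5, 0.2, 0, 0, 0, 0, 0, 1, 0.4, 0, 0, 0, 0, 0, 1, 0.4, 0, 0, 0, 0, 0, 1, 0.4, 0, 0]
}}

```text
clock: 18.3
tool_pos: [0.5722, -0.1112, 0.1758]
tool_rot: [-180.0, 0.0, 89.5]
contact_force: [-0.1, -1.1, -1.2]
finger_gap: 0.265
grasp_force: 78.6
```

```bash
python3 -c "
from h import *
go([.582,-.07,.17],89.7)
s=observe(); print(s['finger_gap'],s['grasp_force'])
"
```

```text
turn [-0.      0.0001 -0.0005] shift [0.3441 0.0786 0.048 ]
0.26454817315285595 78.60249638557434
```

{"api": "apply_moves", "payload": {
  "plan": [0, 0, 0, 0.29, 0.08, 0.03, 0, 0, 0, 0, 0.29, 0.08, 0.03, 0, 0, 0, 0, 0.29, 0.08, 0.03, 0, 0, 0, 0, 0.29, 0.08, 0.03, 0, 0, 0, 0, 0.29, 0.08, 0.03, 0]
}}

```text
clock: 18.92
tool_pos: [0.5821, -0.0777, 0.1722]
tool_rot: [-180.0, 0.0, 89.4]
contact_force: [-0.4, -0.3, 0.1]
finger_gap: 0.259
grasp_force: 78.6
```

```bash
python3 -c "
from h import *
c=camera_info('wrist'); im=grab_frame('wrist'); np.save('w9.npy',c,allow_pickle=True)
cv2.imwrite('pics/w9.png',im[:,:,::-1]);
s=observe();print(s['tool_pos'],s['tool_rot'])
cv2.imwrite('pics/w9b.png',cv2.resize(im[70:270,170:330,::-1],None,fx=4,fy=3,interpolation=cv2.INTER_CUBIC))"
```

```text
[ 0.58219414 -0.07729799  0.17218112] [1.79999485e+02 2.04104974e-02 8.94002926e+01]
```

View pics/w9b.png

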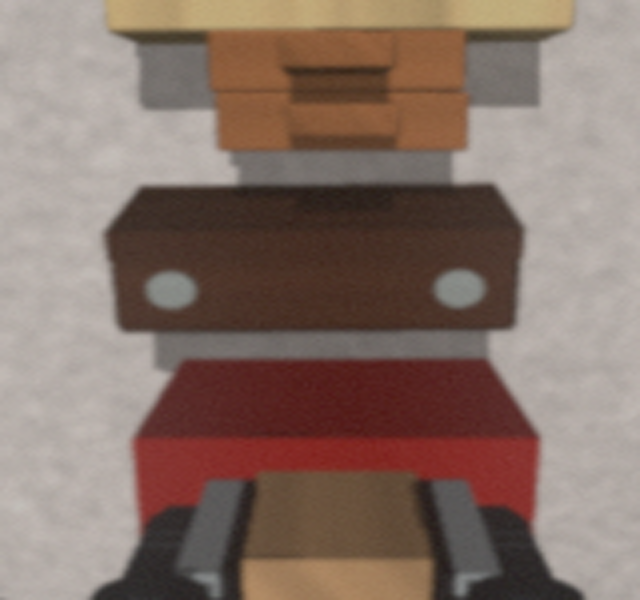

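The crop shows both packers standing tight together against the blank, their near top edge at crop row 150. The cleat's foot is at row 186. The wedge hangs level, with its front top edge at row 437 and its lower front edge near row 360. I'll measure the remaining slot.

```bash
python3 - <<'E'
from h import *
im=cv2.imread("pics/w9.png"); ci=np.load("w9.npy",allow_pickle=True).item()
g=im.astype(float).mean(2); zf=.1722-.0692
f=lambda x,y:(170+x/4,70+y/3)
for n,p,q,z in (("blank",f(130,32),f(200,32),.04),("pk1/2 seam",f(225,92),f(280,92),.045),("pk2 back",f(230,150),f(460,150),.045),("cleatfoot",f(155,186),f(235,186),0),("cleattop",f(125,232),f(505,232),.055),("w bottom",f(195,360),f(480,360),zf+.002),("w top",f(145,437),f(525,437),zf+.062)):
    e=edge(g,p,q,3); P=plane(ci,e,z)[:,:2]; v=P[1]-P[0]
    print(n,np.round(P,4).tolist(),"yaw",np.degrees(np.arctan2(v[1],v[0])).round(2), "y@.58",(P[0,1]+v[1]/v[0]*(.58-P[0,0])).round(4))
print(plane(ci,[f(135,437),f(538,437)],zf+.062)[:,0], plane(ci,[f(219,150),f(467,150)],.045)[:,0])
E
```

```text
blank [[0.5354, 0.0251], [0.5518, 0.025]] yaw -0.65 y@.58 0.0246
pk1/2 seam [[0.5574, 0.0054], [0.5703, 0.0054]] yaw -0.38 y@.58 0.0053
pk2 back [[0.5579, -0.012], [0.6128, -0.0126]] yaw -0.63 y@.58 -0.0122
cleatfoot [[0.5321, -0.0253], [0.5546, -0.0254]] yaw -0.2 y@.58 -0.0255
cleattop [[0.5332, -0.0357], [0.6227, -0.0359]] yaw -0.14 y@.58 -0.0358
w bottom [[0.5546, -0.0635], [0.6113, -0.064]] yaw -0.5 y@.58 -0.0637
w top [[0.5548, -0.0625], [0.6103, -0.0633]] yaw -0.83 y@.58 -0.0629
[0.55330313 0.61222639] [0.555318   0.61444135]
```

{"api": "apply_moves", "payload": {
  "plan": [0, 0, -0.001, 0.3, 0, 0, 0, 0, 0, -0.001, 0.409, 0, 0, 0, 0, 0, -0.001, 0.409, 0, 0.1, 0, 0, 0, -0.001, 0.409, 0, 0.25, 0, 0, 0, -0.001, 0.409, 0, 0.36, 0, 0, 0, -0.001, 0.409, 0, 0.36, 0, 0, 0, -0.001, 0.409, 0, 0.36, 0, 0, 0, -0.001, 0.409, 0, 0.36, 0],
  "squeeze": 100
}}

```text
clock: 19.98
tool_pos: [0.5832, -0.0274, 0.1295]
tool_rot: [179.9, -0.0, 89.8]
contact_force: [0.8, 0.0, -1.1]
finger_gap: 0.26
grasp_force: 99.1
```

{"api": "apply_moves", "payload": {
  "plan": [0, 0, 0, -0.003, 0, 0.05, 0, 0, 0, 0, -0.003, 0, 0.1, 0, 0, 0, 0, -0.003, 0, 0.15, 0, 0, 0, 0, -0.003, 0, 0.19, 0, 0, 0, 0, -0.003, 0, 0.19, 0]
}}

```text
clock: 20.6
tool_pos: [0.5824, -0.0277, 0.1056]
tool_rot: [-179.9, -0.0, 89.8]
contact_force: [-0.4, -0.4, -0.2]
finger_gap: 0.258
grasp_force: 99.1
```

{"api": "apply_moves", "payload": {
  "plan": [0, 0, 0, 0.002, 0, 0.015, 0, 0, 0, 0, 0.004, 0, 0.03, 0, 0, 0, 0, 0.006, 0, 0.045, 0, 0, 0, 0, 0.008, 0, 0.06, 0, 0, 0, 0, 0.008, 0, 0.06, 0]
}}

```text
clock: 21.22
tool_pos: [0.5826, -0.0268, 0.0987]
tool_rot: [-180.0, 0.0, 89.8]
contact_force: [0.5, -0.2, -0.7]
finger_gap: 0.263
grasp_force: 99.1
```

{"api": "apply_moves", "payload": {
  "plan": [0, 0, 0, 0.002, 0, 0.015, 0, 0, 0, 0, 0.004, 0, 0.03, 0, 0, 0, 0, 0.005, 0, 0.04, 0, 0, 0, 0, 0.005, 0, 0.04, 0]
}}

```text
clock: 21.72
tool_pos: [0.5827, -0.0263, 0.094]
tool_rot: [-180.0, 0.0, 89.8]
contact_force: [-0.1, 0.5, -1.0]
finger_gap: 0.26
grasp_force: 99.1
```

{"api": "apply_moves", "payload": {
  "plan": [0, 0, 0, 0.001, 0, 0.01, 0, 0, 0, 0, 0.002, 0, 0.02, 0, 0, 0, 0, 0.003, 0, 0.03, 0, 0, 0, 0, 0.003, 0, 0.03, 0]
}}

```text
clock: 22.22
tool_pos: [0.583, -0.026, 0.0915]
tool_rot: [180.0, 0.0, 89.8]
contact_force: [-3.1, -2.2, 9.6]
finger_gap: 0.259
grasp_force: 100.7
```

{"api": "apply_moves", "payload": {
  "plan": [0, 0, 0, 0, 0, 0.01, 0, 0, 0, 0, 0, 0, 0.015, 0, 0, 0, 0, 0, 0, 0.015, 0]
}}

```text
clock: 22.6
tool_pos: [0.5832, -0.026, 0.0914]
tool_rot: [180.0, 0.1, 89.8]
contact_force: [-8.3, -1.5, 25.1]
finger_gap: 0.257
grasp_force: 102.6
```

{"api": "apply_moves", "payload": {
  "plan": [0, 0, 0, 0, 0, 0.008, 0, 0, 0, 0, 0, 0, 0.015, 0, 0, 0, 0, 0, 0, 0.015, 0]
}}

```text
clock: 22.98
tool_pos: [0.5833, -0.026, 0.0912]
tool_rot: [180.0, 0.1, 89.8]
contact_force: [-13.4, -3.1, 39.6]
finger_gap: 0.263
grasp_force: 104.5
```

{"api": "apply_moves", "payload": {
  "plan": [0, 0, 0, 0, -0.015, 0.004, 0, 0, 0, 0, 0, -0.03, 0.006, 0, 0, 0, 0, 0, -0.03, 0.006, 0, 0, 0, 0, 0, -0.03, 0.006, 0]
}}

```text
clock: 23.48
tool_pos: [0.5831, -0.026, 0.0911]
tool_rot: [179.6, 0.1, 89.8]
contact_force: [-3.7, -2.2, 33.2]
finger_gap: 0.262
grasp_force: 103.8
```

```bash
python3 - <<'E'
from h import *
c=camera_info('wrist'); im=grab_frame('wrist')[:,:,::-1].copy(); cv2.imwrite('pics/w10.png',im)
a=cv2.imread('pics/w9.png')
f=lambda x,y:(170+x/4,70+y/3)
for n,i in(("w9",a),("now",im)):
    g=i.astype(float).mean(2)
    print(n,"wedge top edge",np.round(edge(g,f(145,437),f(190,437),4),2).tolist(),"tab top edge",np.round(edge(g,f(265,472),f(410,472),4),2).tolist(),"tab front-low",np.round(edge(g,f(260,560),f(420,560),4),2).tolist())
s=observe();print(s['tool_pos'],s['contact_force'],s['torque'],s['clock'])
# where should blank edge, packer edges, cleat be
for z,y in((.04,.0246),(.045,.0054),(.045,-.0122)): print(z,y,pix(c,[[.56,y,z]]).round(1))
t=grab_frame('top')[:,:,::-1]; cv2.imwrite('pics/t10.png',t)
b=cv2.imread('pics/top0.png').astype(float).mean(2); d=t.astype(float).mean(2)
for n,p,q in(("blank right/fence edges cols",(190,225),(250,225)),):
    print([b[225,180:262:1].astype(int).tolist()]); print(d[225,180:262].astype(int).tolist())
E
```

```text
w9 wedge top edge [[206.25, 215.45], [217.5, 215.7]] tab top edge [[236.25, 226.45], [272.5, 226.27]] tab front-low [[235.0, 256.11], [275.0, 255.96]]
now wedge top edge [[206.25, 215.8], [217.5, 215.81]] tab top edge [[236.25, 226.44], [272.5, 226.54]] tab front-low [[235.0, 256.14], [275.0, 255.89]]
[ 0.58309001 -0.02598521  0.0910782 ] [-3.47754534 -2.00186652 33.5316669 ] [-0.44115686  1.56430179 -0.02939204] 23.525
0.04 0.0246 [[219.6 145.1]]
0.045 0.0054 [[219.9 173.4]]
0.045 -0.0122 [[220.8 197.3]]
[[126, 128, 125, 107, 66, 35, 42, 69, 96, 109, 103, 86, 60, 37, 30, 42, 74, 106, 112, 108, 109, 115, 104, 112, 105, 110, 103, 106, 106, 106, 104, 107, 107, 112, 109, 106, 107, 108, 107, 107, 112, 106, 110, 105, 109, 106, 105, 103, 103, 109, 110, 105, 104, 109, 101, 109, 105, 107, 104, 106, 107, 106, 104, 102, 99, 93, 79, 79, 73, 74, 78, 73, 76, 74, 89, 116, 125, 126, 130, 126, 126, 124]]
[143, 144, 146, 124, 74, 48, 48, 79, 112, 120, 118, 102, 66, 39, 37, 49, 86, 122, 123, 119, 123, 122, 119, 122, 121, 121, 125, 120, 119, 119, 121, 124, 126, 123, 120, 122, 124, 120, 123, 124, 122, 124, 119, 125, 123, 122, 118, 121, 124, 119, 121, 120, 121, 120, 119, 118, 118, 122, 118, 121, 124, 116, 120, 117, 121, 108, 87, 86, 83, 86, 88, 87, 86, 84, 114, 138, 143, 142, 140, 140, 147, 139]
```

{"api": "apply_moves", "payload": {
  "plan": [0, 0, 0, 0, -0.005, 0.007, 0, 0, 0, 0, 0, -0.01, 0.014, 0, 0, 0, 0, 0, -0.01, 0.014, 0, 0, 0, 0, 0, -0.01, 0.014, 0, 0, 0, 0, 0, -0.01, 0.014, 0]
}}

```text
clock: 24.2
tool_pos: [0.5831, -0.026, 0.091]
tool_rot: [179.4, 0.1, 89.8]
contact_force: [-6.7, -2.2, 45.6]
finger_gap: 0.259
grasp_force: 105.4
```

```bash
python3 - <<'E'
from h import *
im=grab_frame('wrist')[:,:,::-1].copy(); cv2.imwrite('pics/w11.png',im); c=camera_info('wrist'); g=im.astype(float).mean(2)
for n,z,y in(("blank",.04,.0246),("seam",.045,.0054),("pk2 back",.045,-.0122)):
    p=pix(c,[[.5575,y,z],[.567,y,z]]); e=edge(g,p[0],p[1],5,12); print(n,plane(c,e,z)[:,:2].round(4).tolist())
t=grab_frame('top')[:,:,::-1]; cv2.imwrite('pics/t11.png',t)
s=observe(); print(s['tool_pos'],s['tool_rot'],s['contact_force'],s['grasp_force'],s['clock'])
E
```

```text
blank [[0.5575, 0.0253], [0.567, 0.0254]]
seam [[0.5576, 0.008], [0.5671, 0.008]]
pk2 back [[0.5576, -0.0109], [0.567, -0.0109]]
[ 0.58314054 -0.02598442  0.09103727] [1.79420605e+02 8.74316443e-02 8.97961217e+01] [-6.36023467 -2.15849754 44.65066879] 105.37063121795654 24.3
```

```bash
python3 -c "
from bench import *
print(hand_in())"
```

```text
the job is handed in; nothing more can be done
None
```

I handed the job in at about 24 s: both packers stand tight against the short blank, and the wedge is jammed with its foot about 22 mm above the bench, still held pressed down at about 45 N; the spare blank, gouge and mallet were not touched.

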